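# Shift the print press into third

### The job

The roller press is about to print a lino block: put its gear lever into third. Push the lever with closed fingertips or the outside of the fingers, without ever gripping it, from the left-hand slots to the cross lane, across to the right, then forward (away from you) until it is fully home in the third slot, and let go. Leave the lino block, the gouge and the ink jar where they are.

Things in the scene. Friction and masses are not known exactly. Their poses are not given: they have to be found in the camera images.
- gate_mid (a point): Middle of the H-shaped gate's cross lane, on the upper face of the steel gate plate (124 x 124 x 6 mm, 90 mm above the table, on a grey gearbox 200 x 220 mm, right end of the press). x: forward along the slots (away from the robot, yawed up to 0.3 rad), y: left, z up. The lane runs along y, 24 mm wide; slots are 20 mm wide, centre lines at y = +22 and -22 mm; corners rounded 6 mm.
- slot1_end (a point): Plate's upper face, where the centre of the lever's 12 mm rod is when home in the first slot: forward left, 24 mm forward and 22 mm left of gate_mid. Axes as gate_mid. Slots: first forward left, second rear left, third forward right, fourth rear right, marked by 1 to 4 drilled dots.
- slot3_end (a point): The goal: plate's upper face, where the rod's centre is when fully home in the third slot: forward right, 24 mm forward and 22 mm right of gate_mid. Axes as gate_mid.
- grip_mid (a point): Centre of the black grip on the lever: a square block 26 x 26 mm, 60 mm long, z along the lever (up), with an 8 mm dome on top. Upright it spans 112 to 172 mm above the table, bare rod below. It is 125 mm along the lever from the pivot, which is 73 mm below gate_mid. With the rod home in a slot it is about 43 mm forward or rear and 37 mm left or right of gate_mid.
- grip: The same grip; origin at the middle of its lower end, axes as grip_mid. It has four flat sides to push on. Nothing stands above the gearbox (plate 90 mm high) but this lever.
- press: The roller press with its gearbox, fixed to the table; origin on the table right under gate_mid, axes as gate_mid. The press frame, 165 mm high with screw knobs to 186 mm, begins 165 mm to the left (+y) of the origin and ends at 485 mm.
- foreaft (a joint): Lever angle fore and aft, rad: 0 upright in the cross lane, positive forward; about +0.31 home in the first or third slot, -0.31 in the second or fourth. The rod passes along the lane only within about 0.07 of zero. Starts anywhere along the left slots. No spring or detent: it stays where left; friction needs 2 to 4 N at the grip.
- across (a joint): Lever angle sideways, rad: about -0.30 in the left slots (start), 0 in mid-lane, about +0.30 in the right slots; positive to the right (-y of gate_mid). Friction as foreaft.
- lino: Loose pink lino block 75 x 110 x 12 mm lying on the table in front of the gearbox; origin at the centre of its underside. Leave it.
- gouge: Loose lino gouge lying on the table in front of the gearbox, wooden handle 70 mm long and 22 mm thick, thin steel blade, 140 mm overall along its x; origin on the table near its middle. Leave it.
- inkjar: Loose ink jar with a black lid, 56 mm across, 65 mm high, standing right beside the gearbox, on its right (-y); origin at the centre of its underside. Leave it.

How it is judged:
On the way, in this order (a step that is already met when the one before it is completed fails the run):
1. the lever has been moved across to the right-hand end of the cross lane (value of joint across above 0.2 rad and value of joint foreaft below 0.15 rad), for 0.05 s.
2. the lever is home in the third slot (value of joint foreaft above 0.27 rad and value of joint across above 0.2 rad), for 0.2 s.
At the end, for the whole second after the job is handed in: The lever stands in the third slot (sideways angle over 0.2 rad to the right, forward angle over 0.27 rad; the slot's end is at about 0.31), at rest and not touched; lino block, gouge and ink jar within 20 mm of where they were (all of step 2 and velocity of joint foreaft between -0.05 and 0.05 rad/s and contact force between grip and anything else below 0.3 N and distance of each of lino, gouge, inkjar from where it was at the start of the episode below 0.02 m).
It fails at once if the lever's grip is gripped: fingers press on opposite sides of it at once (contact force between each of grip_c0, grip_c3 and the fingers above 0.7 N or contact force between each of grip_c1, grip_c2 and the fingers above 0.7 N).
It fails at once if the lino block is moved by 20 mm or more, or lifted (distance of lino from where it was at the start of the episode above 0.02 m).
It fails at once if the gouge is moved by 20 mm or more, or lifted (distance of gouge from where it was at the start of the episode above 0.02 m).
It fails at once if the ink jar is moved by 20 mm or more, or lifted (distance of inkjar from where it was at the start of the episode above 0.02 m).
It also fails if it takes over 64 s, if anything falls off the work surface, if the arm or the gripper's body presses on something with over 40 N, if the wrist force passes 120 N, or if a joint passes its speed limit or range.

### The arm

A 6-joint arm with a two-finger parallel gripper is mounted at the origin on the work surface. World frame = base frame: x ahead of the robot, y to its left, z up, the work surface at z = 0. Lengths are in m, angles in rad, forces in N, time in s.
With the tool pointing down it reaches from about 0.3 to 0.875 m from the base axis. Payload 6.4 kg.
Tool frame: the origin (TCP) lies at the very end of the fingers, on their centre line; the grasp point (between the pads) lies grip_point_offset behind it (grip_point_offset is the distance from the TCP to the grasp point, in m); y points along the fingers, x is the direction in which the jaws open and shut, and the axes are right-handed (so a half turn about y gives the same grasp; the last joint's range is limited). The gripper opens to 85 mm and grips with 20 to 120 N. Pads are 22 mm wide; open, the fingers measure 114 mm over their backs; the gripper's body (76 mm by 85 mm) begins 54 mm behind the grasp point. The pads swing forward as they close: fully open they stand 13 mm farther back than shut.
Start: joints at [-1.418, 0.181, 1.607, -0, 1.354, -0.206], TCP at [0.202, -0.538, 0.203] pointing down, gripper open.
Joint ranges: [-2.99, 2.99], [-0.89, 2.07], [0.3, 2.58], [-1.14, 4.28], [0, 2.63], [-3.12, 3.12]. Speed limits (rad/s): [2.57, 2.57, 3.01, 3.14, 3.14, 3.14].

### API

Orientations are given as a unit quaternion [w, x, y, z].
In Python, from bench import get_obs, camera, camera_model, hand_in, grip_point_offset gives the robot as it stands.
- The arm moves only by the shell command python3 -m jog 'ROWS'. ROWS is JSON, a list of rows, each a list of 7 numbers: the shift along the tool's x, y, z in mm, then the turn, a rotation vector about the tool's x, y, z in degrees, then the gripper's target within -1 to 1 (shut at 1, half-way at 0, fully open at -1). In form: [[x, y, z, ax, ay, az, grip], ...]. A call has 1 to 8 rows; each row shifts and turns the commanded pose from where the row before left it, along the tool's axes as they then stand; what a row does not reach is not made up. A row lasts 1/12 s, in which the tool goes at most 41.7 mm and 7.16 degrees, less where a joint would pass 70% of its speed; a pose out of reach is approached as far as the arm can. A call is refused whole if a number of a shift passes 41.7 or a number of a turn 7.16, either way. A call with a gripper value outside its range is refused whole. The fingers move at their own pace and stop on an object; the grip force is fixed at half the most. Time passes only in rows, so rows that do not move let the fingers close. It gives the time, the measured TCP pose, the force and the opening at its end, in the units of the state.
- get_obs(): the state, without advancing time (a new reading comes with each control period).
- camera(name): name is "side" or "top"; returns the picture (384x512x3 uint8, blue, green, red); there is no depth.
- camera_model(name): a dict with "K" (3x3 intrinsics, pixels), "pose" (4x4, takes a point from camera to world coordinates). Camera axes: x right, y down, z forward; pixel columns grow to the right and rows downward; lengths in m; the calibration is good to about 2 mm. A picture is of the moment at which its call begins. camera_model takes no time and is no camera call.
- hand_in(): hands the job in, once; it reports no verdict.
The state is a dict: "time_s": time; "q": joint angles; "dq": joint speeds; "joint_efforts": joint torques, N m; "eef_pos": TCP position; "eef_rot": TCP orientation; "wrist_force": force on the tool from outside, world axes, zero at the start; "torque": the same for the moment, N m; "opening": opening from 0.0 (shut) to 1.0 (fully open).
Only numpy, scipy, OpenCV 4.12 (cv2) and the standard library are available. Lean on these libraries where they do the work, as an engineer would, in place of code of your own. Each camera call takes 0.05 s, during which the arm holds its last target.

## Working session

There is one attempt and no reset: what is moved stays moved. The work goes in short steps, Python scripts to look and compute and a shell command to move; the robot and the scene stay as the last step left them, time stands still between calls to the robot, and variables do not carry over. Pictures are saved under pics/ and viewed, and the job is handed in when it is done.

```bash
mkdir -p pics; ls
python3 - <<'E'
from bench import *
import cv2,numpy as np
o=get_obs()
for k,v in o.items(): print(k,np.round(v,3))
print(grip_point_offset)
for n in("side","top"):
    cv2.imwrite(f"pics/{n}0.png",camera(n)); m=camera_model(n); print(n,np.round(m["K"],1).tolist(),np.round(m["pose"],3).tolist())
E
```

```text
pics
time_s 0.0
q [-1.418  0.182  1.608  0.     1.354 -0.206]
dq [-0.001 -0.001 -0.001  0.001 -0.    -0.   ]
joint_efforts [-1.0000e-03 -4.4487e+01 -3.5134e+01 -0.0000e+00  9.0000e-03 -0.0000e+00]
eef_pos [ 0.202 -0.538  0.202]
eef_rot [ 0.582 -0.581  0.403 -0.402]
wrist_force [ 0.264  0.567 -0.328]
torque [-0.007 -0.    -0.03 ]
opening 1.004
0.0187
side [[432.3, 0.0, 249.2], [0.0, 432.3, 194.9], [0.0, 0.0, 1.0]] [[1.0, -0.016, -0.001, 0.483], [-0.012, -0.75, 0.661, -0.586], [-0.011, -0.661, -0.75, 0.651], [0.0, 0.0, 0.0, 1.0]]
top [[389.0, 0.0, 260.8], [0.0, 389.0, 193.7], [0.0, 0.0, 1.0]] [[-0.022, -0.983, 0.185, 0.347], [-1.0, 0.019, -0.018, -0.121], [0.014, -0.185, -0.983, 0.804], [0.0, 0.0, 0.0, 1.0]]
```

View pics/top0.png

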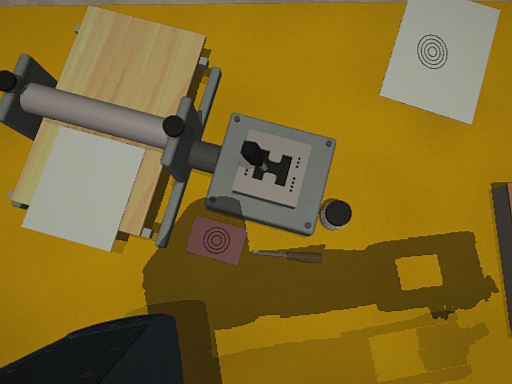

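View pics/side0.png

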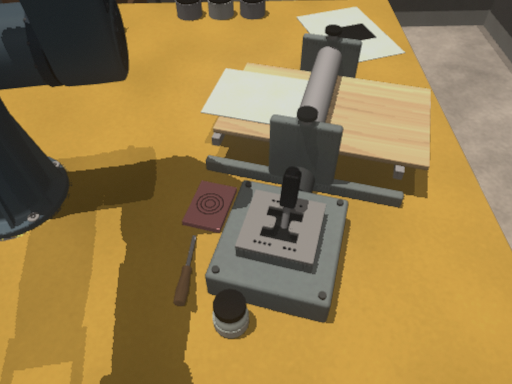

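The top view (robot's forward is up) shows the gate plate around (271,168), with the lever's black grip at about (252,155) in the left slots. The ink jar is at (336,214), the lino at (216,240) and the gouge at (285,256). In the side view the grip is at (290,188). Next I measure the plate and the grip.

```bash
cat > h.py <<'E'
from bench import *
import cv2,numpy as np
def ray(n,px):
    m=camera_model(n);K=np.array(m["K"]);P=np.array(m["pose"])
    d=P[:3,:3]@np.linalg.inv(K)@np.array([px[0],px[1],1.]);return P[:3,3],d
def onz(n,px,z):
    o,d=ray(n,px);return o+d*(z-o[2])/d[2]
def proj(n,p):
    m=camera_model(n);P=np.array(m["pose"]);c=P[:3,:3].T@(np.array(p)-P[:3,3]);u=np.array(m["K"])@c;return u[:2]/u[2]
E
python3 - <<'E'
from h import *
for n,(x0,y0,x1,y1) in {"top":(195,100,360,240),"side":(200,150,360,345)}.items():
    im=cv2.imread(f"pics/{n}0.png")
    c=im[y0:y1,x0:x1]; s=800/(x1-x0) if n=="top" else 3
    c=cv2.resize(c,None,fx=4 if n=="top" else 3,fy=4 if n=="top" else 3,interpolation=cv2.INTER_CUBIC); cv2.imwrite(f"pics/{n}0z.png",c)
im=cv2.imread("pics/top0.png").astype(int)
for p in [(245,190),(222,160),(290,150),(252,150),(270,165)]: print(p,im[p[1],p[0]])
E
```

```text
(245, 190) [119 129 136]
(222, 160) [104 112 108]
(290, 150) [116 127 134]
(252, 150) [21 24 21]
(270, 165) [24 26 30]
```

View pics/top0z.png

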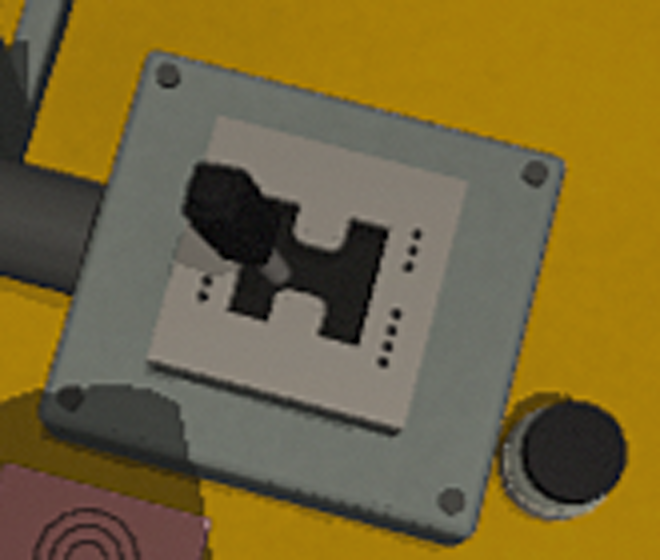

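View pics/side0z.png

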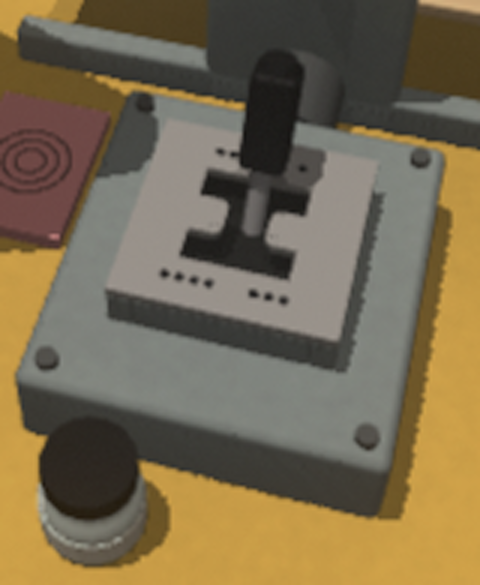

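The plate corners in the zoomed top view are at (218,117), (467,183), (400,432) and (148,362). The dots mark 3 at forward right, and the rod stands in the left slot near the lane. I'll compute the frame and the lever angles.

```bash
cat >> h.py <<'E'
def gate():
    c=[(218,117),(467,183),(400,432),(148,362)]
    w=[onz("top",(u/4+195-.375,v/4+100-.375),.09) for u,v in c]
    g=np.mean(w,0); x=(w[0]+w[1]-w[2]-w[3])[:2]; yaw=np.arctan2(x[1],x[0])
    return g,yaw,w
def lever_px(n,px,z=None): pass
E
python3 - <<'E'
from h import *
from scipy.optimize import least_squares
g,yaw,w=gate(); print(g,yaw,[np.round(a[:2],4) for a in w],[np.linalg.norm((w[i]-w[i-1])[:2]) for i in range(4)])
R=np.array([[np.cos(yaw),-np.sin(yaw),0],[np.sin(yaw),np.cos(yaw),0],[0,0,1]])
# check side view: project corners
s=[(165/3+200,120/3+150),(378/3+200,158/3+150),(340/3+200,343/3+150),(107/3+200,290/3+150)]
print([np.round((R.T@(onz("side",p,.09)-g))[:2],4) for p in s])
# rod near gate / grip base centre & top via both views
def tri(a,b):
    o1,d1=ray("top",a);o2,d2=ray("side",b)
    A=np.c_[d1,-d2];t=np.linalg.lstsq(A,o2-o1,rcond=None)[0];p,q=o1+d1*t[0],o2+d2*t[1];return (p+q)/2,np.linalg.norm(p-q)
t=lambda u,v:(u/4+194.6,v/4+99.6); S=lambda u,v:(u/3+199.7,v/3+149.7)
for a,b in [((258,250),(265,170)),((213,190),(277,58))]:
    p,e=tri(t(*a),S(*b)); print(p,e,R.T@(p-g))
for n,off in [("side",S(0,0))]:
  for fa in (0,.05,.1,.15,.2):
    d=R@np.array([np.tan(fa),np.tan(.3),1]);d/=np.linalg.norm(d);pv=g-[0,0,.073]
    f=lambda n,q:(lambda u:((u-194.6)*[4] if 0 else u))(proj(n,q))
    for L in (.095,.125,.155):
        a=proj("top",pv+d*L);b=proj("side",pv+d*L);print(fa,L,np.round((a-[194.6,99.6])*4),np.round((b-[199.7,149.7])*3))
E
```

```text
[ 0.53090137 -0.15559461  0.09      ] -0.28965085196624935 [array([ 0.6084, -0.1141]), array([ 0.5732, -0.2328]), array([ 0.4533, -0.1961]), array([ 0.4887, -0.0795])] [np.float64(0.1245839291958583), np.float64(0.12376747272239257), np.float64(0.12532437954136322), np.float64(0.12184881244570053)]
[array([-0.0577,  0.0615]), array([0.0664, 0.0655]), array([ 0.0677, -0.0611]), array([-0.0551, -0.0617])]
[ 0.54262115 -0.13101042  0.10292925] 0.008365388469420663 [0.0042099  0.02690748 0.01292925]
[ 0.54836294 -0.11184838  0.17147697] 0.0042271011046235586 [0.00423949 0.04691126 0.08147697]
0 0.095 [251. 246.] [251. 164.]
0 0.125 [233. 224.] [257. 117.]
0 0.155 [212. 199.] [264.  68.]
0.05 0.095 [254. 237.] [259. 165.]
0.05 0.125 [236. 211.] [268. 119.]
0.05 0.155 [217. 184.] [278.  71.]
0.1 0.095 [257. 228.] [267. 168.]
0.1 0.125 [240. 199.] [279. 122.]
0.1 0.155 [222. 168.] [292.  75.]
0.15 0.095 [260. 220.] [275. 170.]
0.15 0.125 [244. 188.] [290. 126.]
0.15 0.155 [227. 153.] [305.  79.]
0.2 0.095 [263. 211.] [283. 173.]
0.2 0.125 [248. 176.] [301. 129.]
0.2 0.155 [233. 139.] [319.  83.]
```

```bash
cat >> h.py <<'E'
from scipy.spatial.transform import Rotation as Ro
def toolR():
    q=np.array(get_obs()["eef_rot"]);return Ro.from_quat(q[[1,2,3,0]]).as_matrix()
G=np.array([0.532,-0.1555,0.09]);YAW=-0.29
GR=Ro.from_euler('z',YAW).as_matrix()
def st():
    o=get_obs();p=GR.T@(np.array(o["eef_pos"])-G);T=GR.T@toolR()
    print("t",round(o["time_s"],2),"tcp gate mm",np.round(p*1000,1),"z",round(o["eef_pos"][2]*1000,1),"F gate",np.round(GR.T@np.array(o["wrist_force"]),1),"open",round(o["opening"],2))
    print("tool axes in gate\n",np.round(T,3))
def to(gx,gy,z):  # gate mm, world z mm -> tool shift mm
    o=get_obs();tgt=G+GR@np.array([gx,gy,0])/1000;tgt[2]=z/1000
    d=(tgt-np.array(o["eef_pos"]))*1000;print("tool shift mm",np.round(toolR().T@d,1))
E
python3 - <<'E'
from h import *
st(); to(0,90,240)
T=GR.T@toolR()
Td=np.c_[[0,1,0],[0,0,-1],[-1,0,0]]
for s in (1,-1):
    D=T.T@(Td*[s,1,s]); print(np.linalg.det(Td*[s,1,s]),np.degrees(Ro.from_matrix(D).as_rotvec()))
for s in (1,-1):
    Tx=np.c_[[s,0,0],[0,0,-1],np.cross([s,0,0],[0,0,-1])]; print(np.degrees(Ro.from_matrix(T.T@Tx).as_rotvec()))
E
```

```text
t 0.1 tcp gate mm [-207.  -460.8  112.4] z 202.4 F gate [-0.5 -0.6 -0.4] open 1.0
tool axes in gate
 [[ 0.604 -0.001  0.797]
 [-0.797  0.001  0.604]
 [-0.002 -1.     0.   ]]
tool shift mm [-313.8  -37.   497.8]
1.0 [-1.18348911e-01 -1.42824674e+02 -1.22140772e-02]
1.0 [ 9.45341054e-03  3.71752806e+01 -9.15992935e-02]
[ -0.059145   -52.82470028  -0.0727579 ]
[ 8.69994343e-02  1.27175257e+02 -7.07219605e-02]
```

```bash
python3 -m jog '[[0,-15,0,0,-6.6,0,1],[0,-15,0,0,-6.6,0,1],[0,-15,0,0,-6.6,0,1],[0,-15,0,0,-6.6,0,1],[0,0,0,0,-6.6,0,1],[0,0,0,0,-6.6,0,1],[0,0,0,0,-6.6,0,1],[0,0,0,0,-6.6,0,1]]'; python3 -c "
from h import *
st();to(0,90,262)"
```

```text
time_s: 0.77
eef_pos: [0.2019, -0.5381, 0.2628]
eef_rot: [0.7, -0.7, 0.1, -0.1]
wrist_force: [-0.2, -0.4, 0.9]
opening: -0.005
t 0.77 tcp gate mm [-206.9 -461.   172.8] z 262.8 F gate [-0.1 -0.4  0.9] open -0.01
tool axes in gate
 [[ 1.    -0.    -0.005]
 [ 0.005  0.001  1.   ]
 [-0.    -1.     0.001]]
tool shift mm [209.8   1.1 550. ]
```

```bash
python3 -m jog '[[13,0,34,0,0,0,1],[13,0,34,0,0,0,1],[13,0,34,0,0,0,1],[13,0,34,0,0,0,1],[13,0,34,0,0,0,1],[13,0,34,0,0,0,1],[13,0,34,0,0,0,1],[13,0,34,0,0,0,1]]'; python3 -m jog '[[13,0,34,0,0,0,1],[13,0,34,0,0,0,1],[13,0,34,0,0,0,1],[13,0,34,0,0,0,1],[13,0,34,0,0,0,1],[13,0,34,0,0,0,1],[13,0,34,0,0,0,1],[13,0,34,0,0,0,1]]'; python3 -c "
from h import *
st();to(0,90,262)"
```

```text
time_s: 1.43
eef_pos: [0.3801, -0.3058, 0.2629]
eef_rot: [0.7, -0.7, 0.103, -0.102]
wrist_force: [1.0, -0.8, 0.6]
opening: 0.002
time_s: 2.1
eef_pos: [0.5576, -0.0749, 0.2628]
eef_rot: [0.7, -0.7, 0.102, -0.102]
wrist_force: [0.2, 0.3, 0.2]
opening: 0.003
t 2.1 tcp gate mm [  1.5  84.5 172.8] z 262.8 F gate [0.1 0.3 0.2] open 0.0
tool axes in gate
 [[ 1.    -0.001  0.   ]
 [-0.    -0.     1.   ]
 [-0.001 -1.    -0.   ]]
tool shift mm [-1.5  0.8  5.5]
```

```bash
python3 -m jog '[[2,0,7,0,0,0,1],[0,25,0,0,0,0,1],[0,25,0,0,0,0,1],[0,25,0,0,0,0,1],[0,25,0,0,0,0,1],[0,25,0,0,0,0,1],[0,5,0,0,0,0,1],[0,0,0,0,0,0,1]]'
python3 - <<'E'
from h import *
st()
a=camera("top")[100:250,185:345];b=camera("side")[120:270,220:380]
cv2.imwrite("pics/a1.png",cv2.resize(np.hstack([a,b]),None,fx=2.5,fy=2.5,interpolation=cv2.INTER_CUBIC))
E
```

```text
time_s: 2.77
eef_pos: [0.5589, -0.0703, 0.1309]
eef_rot: [0.7, -0.699, 0.104, -0.101]
wrist_force: [-1.1, 0.2, 0.4]
opening: -0.001
t 2.77 tcp gate mm [ 1.5 89.3 40.9] z 130.9 F gate [-1.1 -0.1  0.4] open -0.0
tool axes in gate
 [[ 1.    -0.005  0.001]
 [-0.001  0.     1.   ]
 [-0.005 -1.     0.   ]]
```

View pics/a1.png

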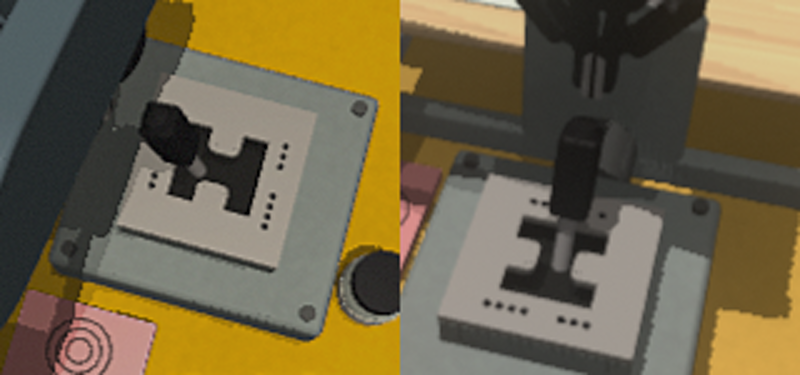

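The fingertips are just left of the grip and the rod is at the lane. I'll push right gently and watch the force.

```bash
python3 -m jog '[[2,0,-8,0,0,0,1],[0,0,-8,0,0,0,1],[0,0,-6,0,0,0,1],[0,0,-6,0,0,0,1],[0,0,-6,0,0,0,1]]'; python3 -c "
from h import *
st()";  python3 -m jog '[[0,0,-6,0,0,0,1],[0,0,-6,0,0,0,1],[0,0,-6,0,0,0,1]]';python3 - <<'E'
from h import *
st()
a=camera("top")[100:250,185:345];b=camera("side")[120:270,220:380]
cv2.imwrite("pics/a2.png",cv2.resize(np.hstack([a,b]),None,fx=2.5,fy=2.5,interpolation=cv2.INTER_CUBIC))
E
```

```text
time_s: 3.28
eef_pos: [0.5546, -0.1041, 0.1354]
eef_rot: [0.7, -0.699, 0.101, -0.104]
wrist_force: [1.7, 8.1, 18.7]
opening: 0.002
t 3.28 tcp gate mm [ 7.  55.7 45.4] z 135.4 F gate [-0.7  8.2 18.7] open 0.0
tool axes in gate
 [[ 1.     0.004  0.001]
 [-0.001  0.002  1.   ]
 [ 0.004 -1.     0.002]]
time_s: 3.53
eef_pos: [0.5524, -0.1221, 0.1391]
eef_rot: [-0.699, 0.7, -0.098, 0.106]
wrist_force: [0.1, 6.6, 24.8]
opening: 0.006
t 3.53 tcp gate mm [10.  37.8 49.1] z 139.1 F gate [-1.8  6.4 24.8] open 0.01
tool axes in gate
 [[ 1.     0.011  0.   ]
 [-0.     0.001  1.   ]
 [ 0.011 -1.     0.001]]
```

View pics/a2.png

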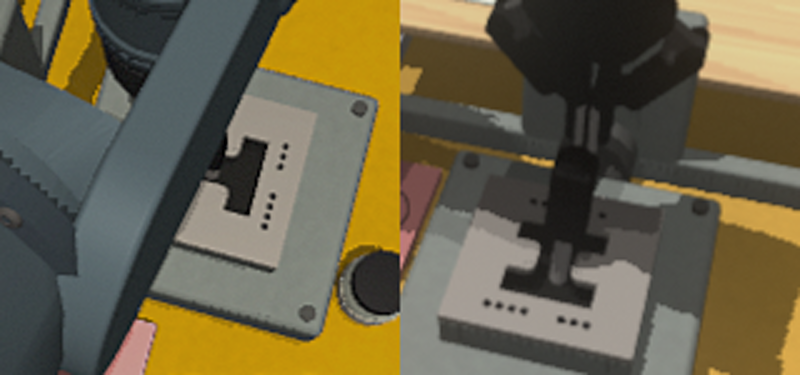

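The wrist sees 25 N upward while the push itself is only 6–8 N, and the tool has risen 8 mm. The grip's top seems to be wedged under a wider part of the gripper behind the pads. I'll back off to the left, go higher, and push with the fingertips only.

```bash
python3 -m jog '[[0,0,10,0,0,0,1],[0,0,12,0,0,0,1],[0,0,0,0,0,0,1]]'
python3 - <<'E'
from h import *
st()
b=camera("side")[120:270,220:380]
cv2.imwrite("pics/a3.png",cv2.resize(b,None,fx=4,fy=4,interpolation=cv2.INTER_CUBIC))
E
```

```text
time_s: 3.88
eef_pos: [0.5541, -0.0985, 0.133]
eef_rot: [0.7, -0.699, 0.102, -0.102]
wrist_force: [-0.1, 0.1, -0.4]
opening: -0.002
t 3.88 tcp gate mm [ 4.9 60.9 43. ] z 133.0 F gate [-0.1  0.1 -0.4] open -0.0
tool axes in gate
 [[ 1.    -0.001 -0.   ]
 [ 0.     0.001  1.   ]
 [-0.001 -1.     0.001]]
```

View pics/a3.png

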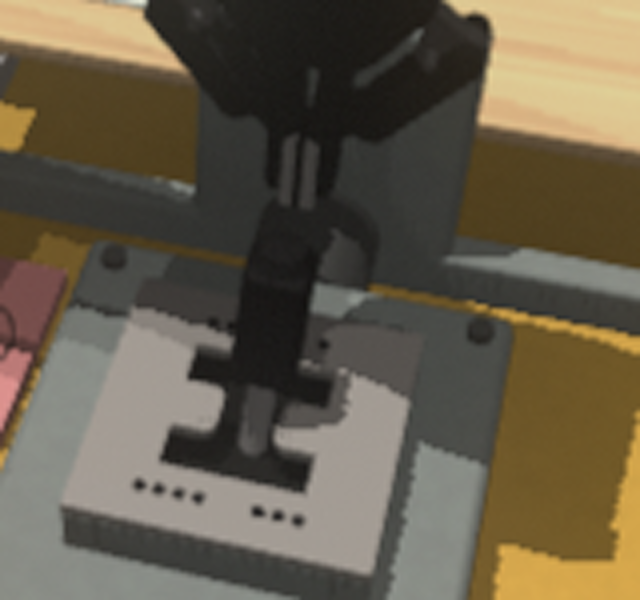

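```bash
cat >> h.py <<'E'
from scipy.optimize import least_squares
def lev(obs):  # obs: list (cam,px,L)
    def P(a,L):
        d=np.array([np.tan(a[0]),-np.tan(a[1]),1]);d/=np.linalg.norm(d);return G-[0,0,.073]+GR@d*L
    f=lambda a:np.concatenate([proj(c,P(a,L))-np.array(p) for c,p,L in obs])
    r=least_squares(f,[0,0]);print("foreaft,across",np.round(r.x,3),"res px",np.round(r.fun,1))
E
python3 -c "
from h import *
lev([('side',(291,178),.155),('side',(287,213.5),.095)])
lev([('side',(292.3,169),.155),('side',(288,206.5),.095)])
to(2,72,155)"
```

```text
foreaft,across [ 0.061 -0.166] res px [ 0.6  2.5 -1.1 -4. ]
foreaft,across [ 0.041 -0.347] res px [ 0.7  2.1 -1.2 -3.2]
tool shift mm [ -2.8 -22.4  11.8]
```

```bash
python3 -m jog '[[-1,-22,0,0,0,0,1],[0,0,0,0,0,0,1],[0,0,-6,0,0,0,1],[0,0,-6,0,0,0,1],[0,0,-6,0,0,0,1]]'; python3 -c "
from h import *
st()"
```

```text
time_s: 4.35
eef_pos: [0.5472, -0.1175, 0.154]
eef_rot: [0.7, -0.7, 0.103, -0.102]
wrist_force: [-0.1, -0.7, -0.5]
opening: -0.001
t 4.35 tcp gate mm [ 3.7 40.8 64. ] z 154.0 F gate [ 0.1 -0.7 -0.5] open -0.0
tool axes in gate
 [[ 1.    -0.002  0.   ]
 [-0.    -0.     1.   ]
 [-0.002 -1.    -0.   ]]
```

```bash
python3 -m jog '[[0,0,-5,0,0,0,1],[0,0,-5,0,0,0,1],[0,0,-5,0,0,0,1]]'; python3 -c "
from h import *
st()";python3 -m jog '[[0,0,-5,0,0,0,1],[0,0,-5,0,0,0,1]]'
python3 - <<'E'
from h import *
st()
a=camera("top")[100:250,185:345];b=camera("side")[120:270,220:380]
cv2.imwrite("pics/a4.png",cv2.resize(np.hstack([a,b]),None,fx=2.5,fy=2.5,interpolation=cv2.INTER_CUBIC))
E
```

```text
time_s: 4.6
eef_pos: [0.5434, -0.1319, 0.1547]
eef_rot: [0.7, -0.7, 0.103, -0.102]
wrist_force: [-0.2, -0.0, -0.1]
opening: -0.003
t 4.6 tcp gate mm [ 4.2 25.8 64.7] z 154.7 F gate [-0.2 -0.1 -0.1] open -0.0
tool axes in gate
 [[ 1.    -0.001  0.001]
 [-0.001  0.     1.   ]
 [-0.001 -1.     0.   ]]
time_s: 4.77
eef_pos: [0.5408, -0.1414, 0.1551]
eef_rot: [0.7, -0.7, 0.102, -0.102]
wrist_force: [-0.2, -0.7, 1.1]
opening: -0.002
t 4.77 tcp gate mm [ 4.4 16.  65.1] z 155.1 F gate [ 0.  -0.7  1.1] open -0.0
tool axes in gate
 [[ 1.    -0.     0.001]
 [-0.001  0.     1.   ]
 [-0.    -1.     0.   ]]
```

View pics/a4.png

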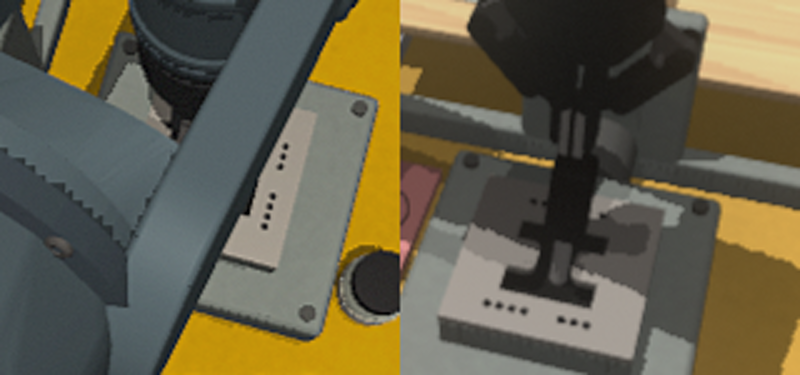

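Run:
```python
from h import *
for ac in (-.3,-.2,-.1,0,.1,.2,.3):
    d=np.array([np.tan(.04),-np.tan(ac),1]);d/=np.linalg.norm(d)
    print(ac,[np.round((proj('side',G-[0,0,.073]+GR@d*L)-[219.8,119.8])*4) for L in (.073,.095,.163)])
b=camera("side")[150:260,250:350]
cv2.imwrite("pics/a5.png",cv2.resize(cv2.convertScaleAbs(b,alpha=2.2,beta=10),None,fx=5,fy=5,interpolation=cv2.INTER_CUBIC))
```

```text
-0.3 [array([258., 383.]), array([266., 339.]), array([293., 195.])]
-0.2 [array([254., 393.]), array([261., 353.]), array([285., 216.])]
-0.1 [array([251., 405.]), array([256., 368.]), array([276., 242.])]
0 [array([247., 418.]), array([251., 385.]), array([267., 271.])]
0.1 [array([242., 432.]), array([246., 404.]), array([257., 305.])]
0.2 [array([238., 448.]), array([240., 424.]), array([246., 342.])]
0.3 [array([234., 464.]), array([234., 446.]), array([235., 382.])]
```

View pics/a5.png

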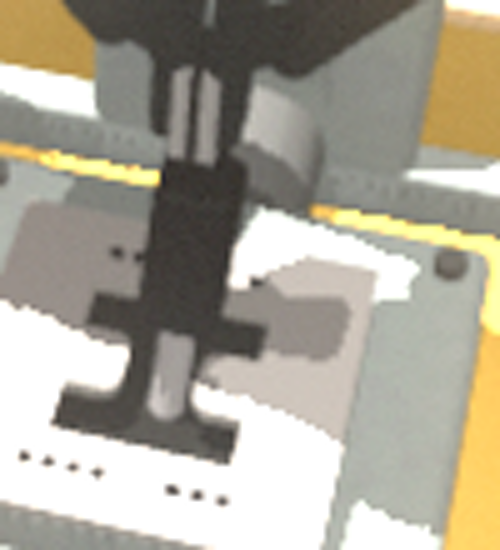

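Run:
```python
from h import *
p=np.array(get_obs()["eef_pos"])
for dz in (0,.02,.05,.08): print(dz,np.round((proj('side',p+[0,0,dz])-[249.9,149.9])*5),np.round((proj('side',p+GR@[.0145,0,dz])-[249.9,149.9])*5))
q=G+GR@[.0049,.0609,.043]
for dz in (0,.02,.05,.08): print('a3',dz,np.round((proj('side',q+[0,0,dz])-[219.9,119.9])*4))
```

```text
0 [184. 203.] [230. 213.]
0.02 [188. 159.] [235. 168.]
0.05 [193.  89.] [242.  98.]
0.08 [199.  13.] [250.  22.]
a3 0 [289. 241.]
a3 0.02 [292. 207.]
a3 0.05 [297. 153.]
a3 0.08 [303.  95.]
```

```bash
python3 -m jog '[[0,0,-5,0,0,0,1],[0,0,-5,0,0,0,1]]'
python3 - <<'E'
from h import *
st()
b=camera("side")[150:260,250:350]
b=cv2.resize(cv2.convertScaleAbs(b,alpha=2.2,beta=10),None,fx=4,fy=4,interpolation=cv2.INTER_CUBIC)
a=cv2.imread("pics/side0.png")[150:260,250:350];
c=cv2.imread("pics/a3.png");c=c[120:560,120:520]
cv2.imwrite("pics/a6.png",np.hstack([b,cv2.convertScaleAbs(c,alpha=2.2,beta=10)])[:, :800])
E
```

```text
time_s: 5.08
eef_pos: [0.5381, -0.1504, 0.1552]
eef_rot: [0.7, -0.7, 0.102, -0.102]
wrist_force: [-0.3, 0.1, -0.4]
opening: -0.0
t 5.08 tcp gate mm [ 4.4  6.6 65.2] z 155.2 F gate [-0.3  0.1 -0.4] open -0.0
tool axes in gate
 [[ 1.  0. -0.]
 [ 0.  0.  1.]
 [ 0. -1.  0.]]
```

View pics/a6.png

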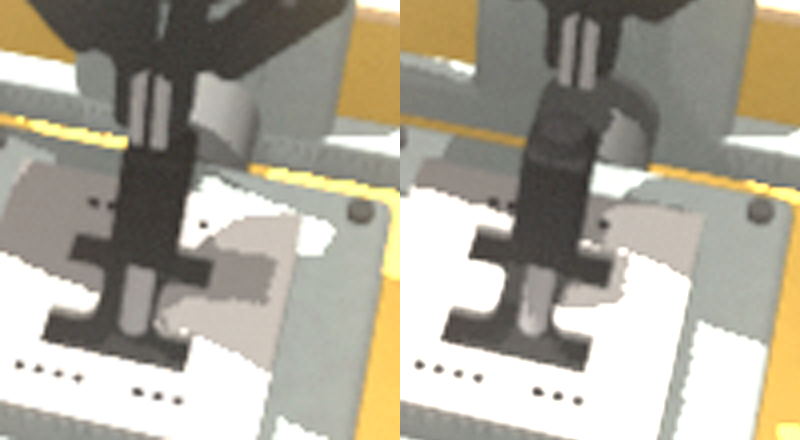

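Run:
```python
from h import *
q=G+GR@[.0015,.0893,.0409]
for dz in (0,.01,.02,.03,.04): print(dz,np.round((proj('side',q+[0,0,dz])-[219.8,119.8])*5))
b=camera("side")
c=cv2.imread("pics/a1.png")[:200,560:-80]
cv2.imwrite("pics/a7.png",cv2.resize(cv2.convertScaleAbs(c,alpha=2.5,beta=20),None,fx=4,fy=4))
```

```text
0 [370. 245.]
0.01 [372. 224.]
0.02 [374. 203.]
0.03 [376. 181.]
0.04 [378. 158.]
```

View pics/a7.png

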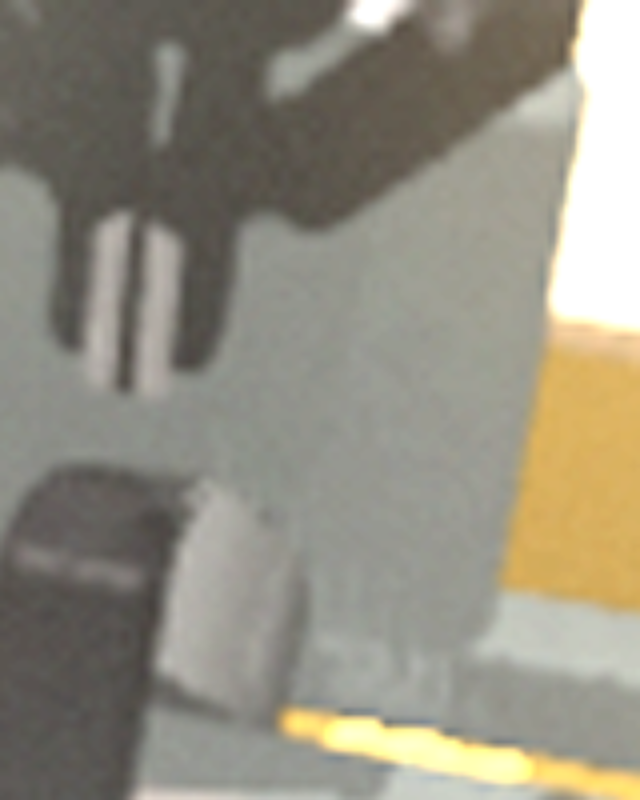

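The picture explains the mismatch. In `a1` the shut fingertips end about 9 px higher than the reported TCP projects to, which makes the real tips about 22 mm above the reported TCP. My first push therefore caught the top edge of the grip, and the later one passed over the dome (no force, and the lever did not move from about −0.09 across). I'll go back left and come down 45 mm lower.

```bash
python3 -m jog '[[0,-5,15,0,0,0,1],[0,0,15,0,0,0,1],[0,0,15,0,0,0,1],[0,0,15,0,0,0,1],[0,12,0,0,0,0,1],[0,12,0,0,0,0,1],[0,12,0,0,0,0,1],[0,12,0,0,0,0,1]]'
python3 - <<'E'
from h import *
st()
b=camera("side")[130:260,240:360]
cv2.imwrite("pics/a8.png",cv2.resize(cv2.convertScaleAbs(b,alpha=2.2,beta=10),None,fx=4,fy=4,interpolation=cv2.INTER_CUBIC))
E
```

```text
time_s: 5.85
eef_pos: [0.5545, -0.0934, 0.1102]
eef_rot: [0.7, -0.7, 0.103, -0.102]
wrist_force: [0.2, -0.6, -0.2]
opening: -0.002
t 5.85 tcp gate mm [ 3.8 66.  20.2] z 110.2 F gate [ 0.4 -0.5 -0.2] open -0.0
tool axes in gate
 [[ 1.    -0.002  0.001]
 [-0.001 -0.     1.   ]
 [-0.002 -1.    -0.   ]]
```

View pics/a8.png

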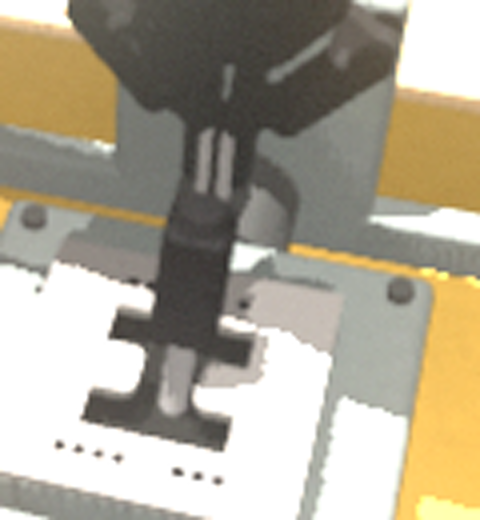

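The fingers are now behind (left of) the grip and reach down past its top. I'll push right.

```bash
python3 -m jog '[[-3,0,-7,0,0,0,1],[0,0,-7,0,0,0,1],[0,0,-7,0,0,0,1],[0,0,-6,0,0,0,1],[0,0,-6,0,0,0,1]]'; python3 -c "
from h import *
st()";python3 -m jog '[[0,0,-6,0,0,0,1],[0,0,-6,0,0,0,1]]'
python3 - <<'E'
from h import *
st()
b=camera("side")[130:260,240:360]
cv2.imwrite("pics/a9.png",cv2.resize(cv2.convertScaleAbs(b,alpha=2.2,beta=10),None,fx=4,fy=4,interpolation=cv2.INTER_CUBIC))
E
```

```text
time_s: 6.32
eef_pos: [0.5434, -0.1247, 0.1131]
eef_rot: [0.7, -0.7, 0.102, -0.103]
wrist_force: [1.2, 3.3, 2.2]
opening: -0.002
t 6.32 tcp gate mm [ 2.1 32.8 23.1] z 113.1 F gate [0.2 3.5 2.2] open -0.0
tool axes in gate
 [[ 1.     0.002  0.001]
 [-0.001  0.     1.   ]
 [ 0.002 -1.     0.   ]]
time_s: 6.48
eef_pos: [0.5399, -0.1358, 0.1129]
eef_rot: [0.7, -0.7, 0.102, -0.103]
wrist_force: [0.8, 2.8, 1.8]
opening: 0.001
t 6.48 tcp gate mm [ 2.  21.2 22.9] z 112.9 F gate [-0.   2.9  1.8] open 0.0
tool axes in gate
 [[ 1.     0.001  0.001]
 [-0.001  0.     1.   ]
 [ 0.001 -1.     0.   ]]
```

View pics/a9.png

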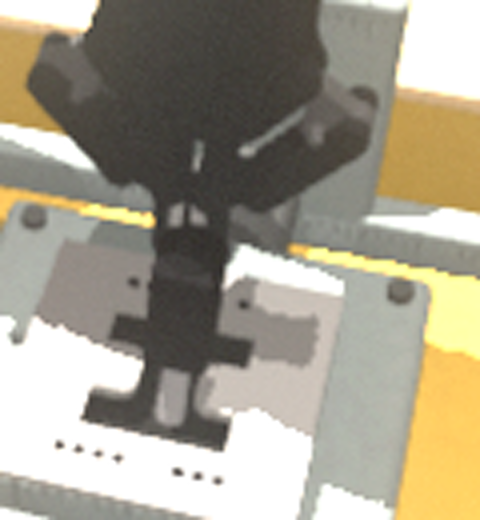

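The lever is moving right along the lane with a steady force of about 3 N. I'll continue.

```bash
python3 -m jog '[[0,0,-6,0,0,0,1],[0,0,-6,0,0,0,1]]'; python3 -c "
from h import *
st()";python3 -m jog '[[0,0,-6,0,0,0,1],[0,0,-6,0,0,0,1],[0,0,-4,0,0,0,1]]'
python3 - <<'E'
from h import *
st()
b=camera("side")[130:260,240:360]
cv2.imwrite("pics/a10.png",cv2.resize(cv2.convertScaleAbs(b,alpha=2.2,beta=10),None,fx=4,fy=4,interpolation=cv2.INTER_CUBIC))
E
```

```text
time_s: 6.7
eef_pos: [0.5363, -0.1469, 0.1125]
eef_rot: [0.7, -0.7, 0.102, -0.102]
wrist_force: [1.1, 2.5, 2.3]
opening: 0.003
t 6.7 tcp gate mm [ 1.7  9.5 22.5] z 112.5 F gate [0.4 2.7 2.3] open 0.0
tool axes in gate
 [[ 1.     0.001  0.   ]
 [-0.     0.     1.   ]
 [ 0.001 -1.     0.   ]]
time_s: 6.95
eef_pos: [0.5311, -0.1626, 0.1118]
eef_rot: [0.7, -0.7, 0.103, -0.102]
wrist_force: [1.4, 3.1, -0.6]
opening: -0.0
t 6.95 tcp gate mm [ 1.2 -7.  21.8] z 111.8 F gate [ 0.4  3.3 -0.6] open -0.0
tool axes in gate
 [[ 1.    -0.001  0.001]
 [-0.001  0.     1.   ]
 [-0.001 -1.     0.   ]]
```

View pics/a10.png

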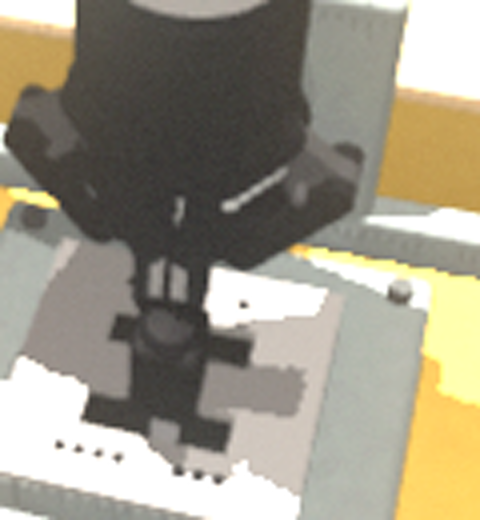

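```bash
python3 -m jog '[[0,0,-4,0,0,0,1],[0,0,0,0,0,0,1]]';python3 -m jog '[[0,0,-4,0,0,0,1],[0,0,0,0,0,0,1]]'
python3 - <<'E'
from h import *
st()
b=camera("side")[130:260,240:360]
cv2.imwrite("pics/a11.png",cv2.resize(cv2.convertScaleAbs(b,alpha=2.2,beta=10),None,fx=4,fy=4,interpolation=cv2.INTER_CUBIC))
E
```

```text
time_s: 7.17
eef_pos: [0.5299, -0.1664, 0.1118]
eef_rot: [-0.7, 0.7, -0.103, 0.102]
wrist_force: [-0.8, -0.2, -0.4]
opening: 0.0
time_s: 7.33
eef_pos: [0.5289, -0.17, 0.112]
eef_rot: [-0.7, 0.7, -0.103, 0.102]
wrist_force: [-0.5, 0.9, -0.7]
opening: -0.003
t 7.33 tcp gate mm [  1.1 -14.8  22. ] z 112.0 F gate [-0.7  0.8 -0.7] open -0.0
tool axes in gate
 [[ 1.    -0.001  0.001]
 [-0.001 -0.     1.   ]
 [-0.001 -1.    -0.   ]]
```

View pics/a11.png

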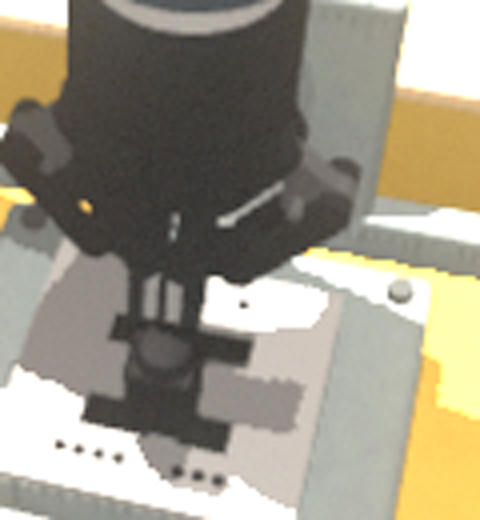

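```bash
for i in 1; do python3 -m jog '[[0,0,-4,0,0,0,1],[0,0,0,0,0,0,1]]'; done; python3 -m jog '[[0,0,-4,0,0,0,1],[0,0,0,0,0,0,1]]'
python3 - <<'E'
from h import *
st()
b=camera("side")[130:260,240:360]
cv2.imwrite("pics/a12.png",cv2.resize(cv2.convertScaleAbs(b,alpha=2.2,beta=10),None,fx=4,fy=4,interpolation=cv2.INTER_CUBIC))
E
```

```text
time_s: 7.55
eef_pos: [0.5279, -0.1739, 0.1122]
eef_rot: [-0.7, 0.7, -0.102, 0.102]
wrist_force: [0.2, 0.6, 0.2]
opening: -0.001
time_s: 7.72
eef_pos: [0.527, -0.1763, 0.1119]
eef_rot: [0.701, -0.699, 0.102, -0.102]
wrist_force: [2.5, 5.5, -1.4]
opening: 0.002
t 7.72 tcp gate mm [  1.2 -21.4  21.9] z 111.9 F gate [ 0.8  6.  -1.4] open 0.0
tool axes in gate
 [[ 1.    -0.     0.001]
 [-0.001  0.003  1.   ]
 [-0.    -1.     0.003]]
```

View pics/a12.png

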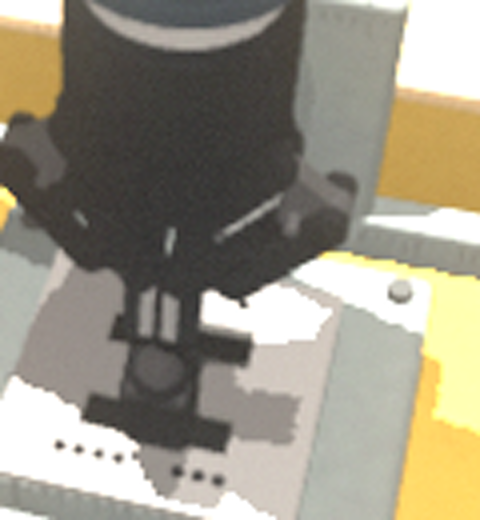

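The force rose to 6 N and the motion stopped, so the lever is at the right-hand end of the lane (across about 0.33). Now I back off left, go round behind the grip, and line up at y of about −39.

```bash
python3 -m jog '[[0,0,15,0,0,0,1],[0,-4,15,0,0,0,1],[-15,-4,0,0,0,0,1],[-15,0,0,0,0,0,1],[-20,0,0,0,0,0,1],[0,0,-15,0,0,0,1],[0,0,-15,0,0,0,1],[0,0,-16,0,0,0,1]]'
python3 - <<'E'
from h import *
st()
a=camera("top")[100:250,185:345];b=camera("side")[120:270,220:380]
cv2.imwrite("pics/a13.png",cv2.convertScaleAbs(cv2.resize(np.hstack([a,b]),None,fx=2.5,fy=2.5,interpolation=cv2.INTER_CUBIC),alpha=2))
E
```

```text
time_s: 8.43
eef_pos: [0.4742, -0.1792, 0.1207]
eef_rot: [-0.699, 0.7, -0.102, 0.102]
wrist_force: [-0.9, -1.0, -0.2]
opening: 0.003
t 8.43 tcp gate mm [-48.6 -39.3  30.7] z 120.7 F gate [-0.6 -1.2 -0.2] open 0.0
tool axes in gate
 [[ 1.     0.001 -0.001]
 [ 0.001 -0.001  1.   ]
 [ 0.001 -1.    -0.001]]
```

View pics/a13.png

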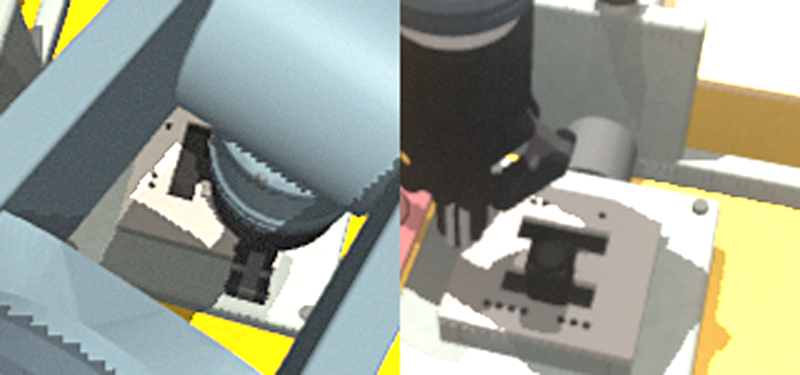

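The lever leans right at the end of the lane, with the dome at about (548,255) in the right-hand panel. The fingertips are behind it at about (462,245). I'll push forward.

```bash
python3 -m jog '[[8,0,0,0,0,0,1],[8,0,0,0,0,0,1],[6,0,0,0,0,0,1],[6,0,0,0,0,0,1]]'; python3 -m jog '[[6,0,0,0,0,0,1],[6,0,0,0,0,0,1]]'
python3 - <<'E'
from h import *
st()
b=camera("side")[130:260,240:360]
cv2.imwrite("pics/a14.png",cv2.resize(cv2.convertScaleAbs(b,alpha=2.2,beta=10),None,fx=4,fy=4,interpolation=cv2.INTER_CUBIC))
E
```

```text
time_s: 8.87
eef_pos: [0.5024, -0.1861, 0.1202]
eef_rot: [-0.7, 0.7, -0.102, 0.102]
wrist_force: [0.5, -0.4, -0.3]
opening: 0.002
time_s: 9.03
eef_pos: [0.5129, -0.1893, 0.12]
eef_rot: [0.7, -0.7, 0.103, -0.101]
wrist_force: [-3.2, 1.5, 3.1]
opening: 0.0
t 9.03 tcp gate mm [ -8.6 -37.9  30. ] z 120.0 F gate [-3.5  0.6  3.1] open 0.0
tool axes in gate
 [[ 1.    -0.002 -0.   ]
 [ 0.     0.     1.   ]
 [-0.002 -1.     0.   ]]
```

View pics/a14.png

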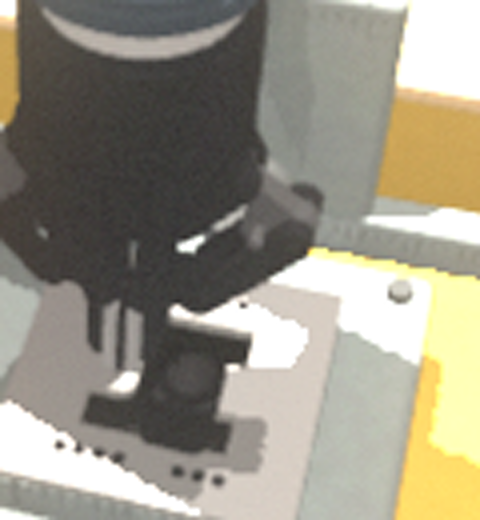

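It moves forward at about 3.5 N. I'll continue until it is home.

```bash
python3 -m jog '[[5,0,0,0,0,0,1],[5,0,0,0,0,0,1]]'; python3 -m jog '[[4,0,0,0,0,0,1],[4,0,0,0,0,0,1]]'
python3 - <<'E'
from h import *
st()
b=camera("side")[130:260,240:360]
cv2.imwrite("pics/a15.png",cv2.resize(cv2.convertScaleAbs(b,alpha=2.2,beta=10),None,fx=4,fy=4,interpolation=cv2.INTER_CUBIC))
E
```

```text
time_s: 9.25
eef_pos: [0.5221, -0.1921, 0.1197]
eef_rot: [0.7, -0.699, 0.103, -0.102]
wrist_force: [-4.2, 3.3, 0.8]
opening: -0.004
time_s: 9.42
eef_pos: [0.5296, -0.1943, 0.1193]
eef_rot: [0.7, -0.699, 0.103, -0.102]
wrist_force: [-4.4, 2.2, -0.9]
opening: 0.001
t 9.42 tcp gate mm [  8.8 -37.9  29.3] z 119.3 F gate [-4.8  0.9 -0.9] open 0.0
tool axes in gate
 [[ 1.    -0.002  0.   ]
 [-0.     0.001  1.   ]
 [-0.002 -1.     0.001]]
```

View pics/a15.png

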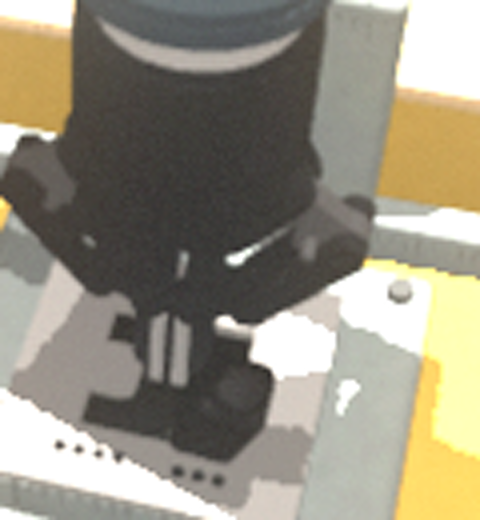

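```bash
python3 -m jog '[[4,0,0,0,0,0,1],[0,0,0,0,0,0,1]]'; python3 -m jog '[[4,0,0,0,0,0,1],[0,0,0,0,0,0,1]]'; python3 -m jog '[[4,0,0,0,0,0,1],[0,0,0,0,0,0,1]]';python3 - <<'E'
from h import *
st()
b=camera("side")[130:260,240:360]
cv2.imwrite("pics/a16.png",cv2.resize(cv2.convertScaleAbs(b,alpha=2.2,beta=10),None,fx=4,fy=4,interpolation=cv2.INTER_CUBIC))
E
```

```text
time_s: 9.63
eef_pos: [0.5348, -0.1967, 0.1203]
eef_rot: [-0.699, 0.7, -0.102, 0.103]
wrist_force: [-0.3, -0.1, -0.2]
opening: 0.001
time_s: 9.8
eef_pos: [0.5385, -0.1978, 0.1205]
eef_rot: [-0.699, 0.7, -0.102, 0.103]
wrist_force: [-1.0, -0.1, -0.4]
opening: -0.002
time_s: 9.97
eef_pos: [0.5412, -0.1984, 0.12]
eef_rot: [0.7, -0.7, 0.103, -0.102]
wrist_force: [-3.8, 0.8, 1.2]
opening: -0.002
t 9.97 tcp gate mm [ 21.1 -38.5  30. ] z 120.0 F gate [-3.9 -0.4  1.2] open -0.0
tool axes in gate
 [[ 1.    -0.001  0.001]
 [-0.001  0.     1.   ]
 [-0.001 -1.     0.   ]]
```

View pics/a16.png

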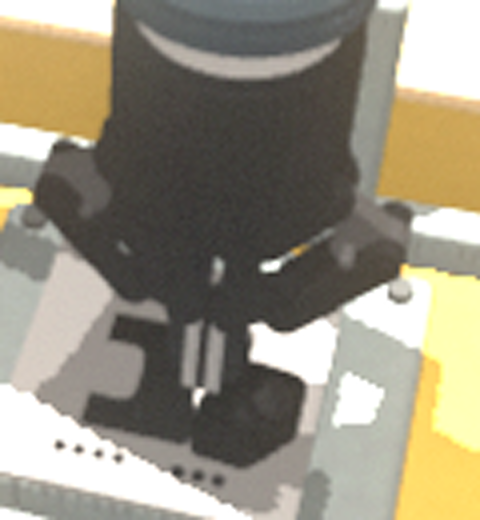

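Near the stop, since the force now stays on at rest. Two more small pushes will confirm it.

```bash
python3 -m jog '[[3,0,0,0,0,0,1],[0,0,0,0,0,0,1],[0,0,0,0,0,0,1]]'; python3 -m jog '[[3,0,0,0,0,0,1],[0,0,0,0,0,0,1],[0,0,0,0,0,0,1]]'; python3 -c "
from h import *
st()"
```

```text
time_s: 10.27
eef_pos: [0.5423, -0.1986, 0.1197]
eef_rot: [0.7, -0.699, 0.104, -0.1]
wrist_force: [-11.4, 2.5, 3.0]
opening: 0.0
time_s: 10.52
eef_pos: [0.5431, -0.1989, 0.1195]
eef_rot: [0.7, -0.699, 0.106, -0.099]
wrist_force: [-19.0, 5.4, 9.5]
opening: -0.001
t 10.52 tcp gate mm [ 23.  -38.4  29.5] z 119.5 F gate [-19.7  -0.3   9.5] open -0.0
tool axes in gate
 [[ 1.   -0.01  0.  ]
 [-0.    0.    1.  ]
 [-0.01 -1.    0.  ]]
```

That is a firm stop: 20 N with no further motion. I'll let go straight back, rise, and move clear of both views.

```bash
python3 -m jog '[[-10,0,0,0,0,0,1],[-15,0,0,0,0,0,1],[-20,-10,0,0,0,0,1],[-20,-25,0,0,0,0,1],[-10,-30,0,0,0,0,1],[0,-30,-20,0,0,0,1],[-10,-30,-35,0,0,0,1],[-20,0,-35,0,0,0,1]]'; python3 -m jog '[[-20,0,-35,0,0,0,1],[-20,0,-35,0,0,0,1],[-20,0,-35,0,0,0,1],[-20,0,-35,0,0,0,1],[-20,0,-35,0,0,0,1],[-10,0,-35,0,0,0,1],[-10,0,-35,0,0,0,1],[0,0,0,0,0,0,1]]'
python3 - <<'E'
from h import *
st()
a=camera("top");b=camera("side")
cv2.imwrite("pics/top9.png",a);cv2.imwrite("pics/side9.png",b)
z=np.hstack([cv2.resize(a[100:240,195:355],(400,350),interpolation=cv2.INTER_CUBIC),cv2.resize(b[150:290,200:360],(400,350),interpolation=cv2.INTER_CUBIC)])
cv2.imwrite("pics/a17.png",cv2.convertScaleAbs(z,alpha=1.6))
def blob(im,lo,hi,box):
    x0,y0,x1,y1=box;h=cv2.cvtColor(im[y0:y1,x0:x1],cv2.COLOR_BGR2HSV);m=cv2.inRange(h,lo,hi);M=cv2.moments(m,True);return M['m00'],M['m10']/max(M['m00'],1)+x0,M['m01']/max(M['m00'],1)+y0
t0=cv2.imread("pics/top0.png");s0=cv2.imread("pics/side0.png")
for n,x,y in(("top",t0,a),("side",s0,b)):print(n,cv2.absdiff(x,y).mean())
E
```

```text
time_s: 11.18
eef_pos: [0.4272, -0.2561, 0.2492]
eef_rot: [-0.697, 0.703, -0.097, 0.106]
wrist_force: [0.5, -2.0, 0.0]
opening: 0.001
time_s: 11.85
eef_pos: [0.2346, -0.4589, 0.2427]
eef_rot: [-0.697, 0.701, -0.104, 0.104]
wrist_force: [-0.2, 0.5, -0.3]
opening: 0.002
t 11.85 tcp gate mm [-198.2 -375.8  152.7] z 242.7 F gate [-0.3  0.5 -0.3] open 0.0
tool axes in gate
 [[ 1.     0.001  0.006]
 [-0.006 -0.006  1.   ]
 [ 0.001 -1.    -0.006]]
top 6.285739474826389
side 6.529064602322048
```

View pics/a17.png

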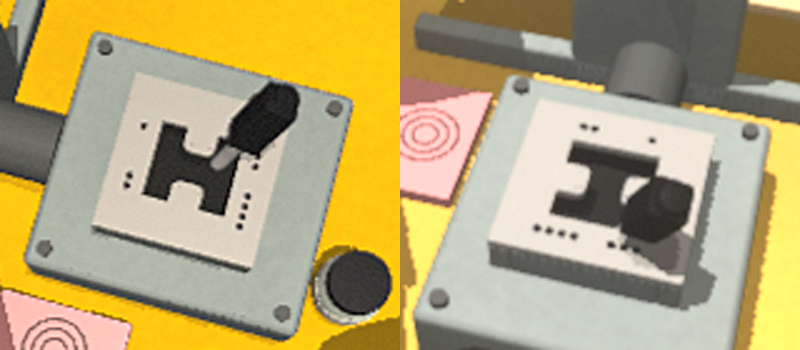

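View pics/top9.png

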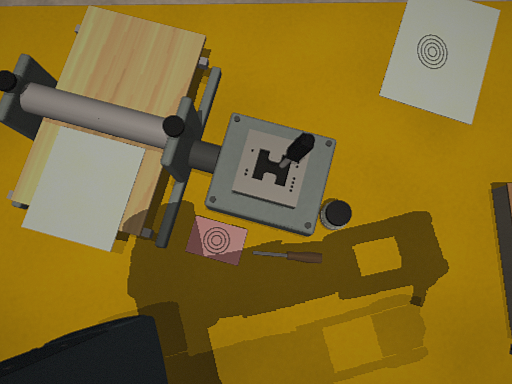

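View pics/side9.png

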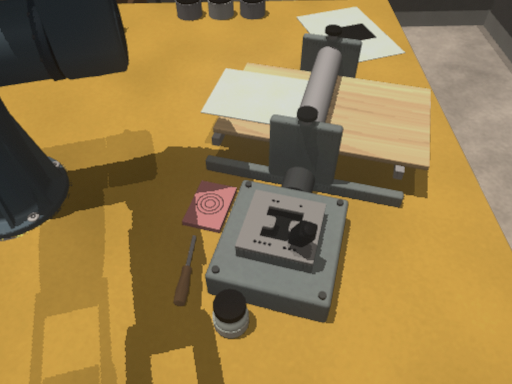

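The grip leans forward and right. In the top view its base is at (289,159) and its top at (308,138). The lino, gouge and jar sit at the same pixels as at the start. One numeric check before I hand in.

```bash
python3 - <<'E'
from h import *
lev([('top',(289,157),.095),('top',(308,139),.16)])
for a in ((.31,.3),(.27,.3),(.22,.3)):
    d=np.array([np.tan(a[0]),-np.tan(a[1]),1]);d/=np.linalg.norm(d)
    print(a,[np.round(proj(c,G-[0,0,.073]+GR@d*L),1) for c in('top','side') for L in(.095,.16)])
E
python3 -m jog '[[0,0,0,0,0,0,1]]'
python3 -c "
from bench import *
print(hand_in())"
```

```text
foreaft,across [0.294 0.32 ] res px [ 1.5 -1.  -0.8  0.6]
(0.31, 0.3) [array([289.7, 154.9]), array([305.7, 137.7]), array([293.5, 235.5]), array([306.7, 223.8])]
(0.27, 0.3) [array([289.4, 156.6]), array([305.3, 140.6]), array([291.3, 234.8]), array([302.6, 222.5])]
(0.22, 0.3) [array([289. , 158.7]), array([304.7, 144.4]), array([288.5, 233.9]), array([297.4, 220.9])]
time_s: 12.03
eef_pos: [0.2385, -0.4531, 0.2419]
eef_rot: [-0.699, 0.7, -0.102, 0.103]
wrist_force: [0.0, -0.1, -0.1]
opening: -0.005
the job is handed in; nothing more can be done
None
```

The lever is in the third slot, and I handed the job in at about 12 s. I pushed it with shut fingers only: right along the cross lane to its end stop (about 6 N), then forward until it stopped firmly (about 20 N with no further motion). I then backed the arm straight off and moved it clear.

**Last checks:**
- **Lever angles:** the final top picture gives about 0.29 rad forward and 0.32 rad to the right. The forward figure is only a little over the 0.27 limit and has an uncertainty of about 0.03 rad. That it is fully home rests mainly on the firm stop.
- **Release:** the wrist force was about zero with the arm clear of the lever.
- **Lino, gouge and ink jar:** by eye they sit at the same pixels as in the first pictures. I did not measure them numerically.

**What went wrong or disagreed:**
- **Fingertip height:** the shut fingertips appeared about 22 mm above the reported TCP in the side view. My first sideways push therefore caught the top edge of the grip, with up to 25 N upward on the wrist. The second try passed over the top without touching it. I saw this in the pictures, went 45 mm lower, and the push then ran at about 3 N.
- **Gate position:** the two cameras disagree by about 5 mm fore-and-aft on where the gate is. I used a position close to the top camera's.

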